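Tongs into the free cutlery case

TASK

Put the tongs away in the cutlery case that has no bottle standing on it: lift that case's lid, without flinging it, until it leans back on its stop, then lay the tongs flat on the floor of the case and leave the lid open for the waiter. Leave the other case shut with its bottle standing on it, and leave everything else where it stands.

Things in the scene. Friction and masses are not known exactly. Their poses are not given: they have to be found in the camera images.
- case_a: one of two alike cutlery cases of light wood, fixed: 140 (its x) by 220 (its y) by 60 mm tall, walls and floor 6 mm thick, so the inside is 128 x 208 mm and 54 mm deep. It stands on a fixed round trivet 12 mm thick and 236 mm across. Origin at the centre of its underside; -x is the front (robot side), +x the hinge side
- lid_a (a joint): hinge angle of the lid of case_a, rad: 0 shut, 1.8 leaning back on its stop. The lid (red lacquered wood, 140 x 220 x 8 mm, 0.25 kg) falls shut when let go below about 1.4 rad and falls back onto its stop beyond about 1.5
- lid_a_handle (a point): middle of the steel bar handle of the lid of case_a: a round bar about 100 mm long, parallel to the hinge, its centre 35 mm off the lid's top face, 128 mm from the hinge line and 12 mm behind the lid's front edge. z points out of the lid's top face, y along the bar
- lid_a_hinge (a point): middle of the hinge line of the lid of case_a, at the underside of the lid's far edge; the line runs along its y, and it turns with the lid (its x runs from the front edge to the hinge)
- case_b: one of two alike cutlery cases of light wood, fixed: 140 (its x) by 220 (its y) by 60 mm tall, walls and floor 6 mm thick, so the inside is 128 x 208 mm and 54 mm deep. It stands on a fixed round trivet 12 mm thick and 236 mm across. Origin at the centre of its underside; -x is the front (robot side), +x the hinge side
- lid_b (a joint): hinge angle of the lid of case_b, rad: 0 shut, 1.8 leaning back on its stop. The lid (red lacquered wood, 140 x 220 x 8 mm, 0.25 kg) falls shut when let go below about 1.4 rad and falls back onto its stop beyond about 1.5
- lid_b_handle (a point): middle of the steel bar handle of the lid of case_b: a round bar about 100 mm long, parallel to the hinge, its centre 35 mm off the lid's top face, 128 mm from the hinge line and 12 mm behind the lid's front edge. z points out of the lid's top face, y along the bar
- lid_b_hinge (a point): middle of the hinge line of the lid of case_b, at the underside of the lid's far edge; the line runs along its y, and it turns with the lid (its x runs from the front edge to the hinge)
- tongs: closed serving tongs lying on the table, black handles and steel jaws, one rigid piece, 170 mm long (its x, jaws to +x), 28 mm wide over the handles (y), 22 mm high (z), about 0.14 kg; origin at the middle of its underside, where the handles can be gripped across y
- sauce: amber sauce bottle with a red cap, 50 mm across, 140 mm tall, standing on the lid of one of the two cases; origin at the centre of its underside
- green_bottle: tall green glass bottle, 64 mm across, 200 mm tall, standing on the table; bystander; origin at the centre of its underside
- rice_a: closed round steel rice bowl with its cover on, solid, 100 mm across, 62 mm tall; bystander; origin at the centre of its underside
- rice_b: closed round steel rice bowl with its cover on, solid, 100 mm across, 62 mm tall; bystander; origin at the centre of its underside
- cup: aluminium cup, 70 mm across the rim, 70 mm tall; bystander; origin at the centre of its underside
- mug: blue mug, 76 mm across, 85 mm tall, with a handle on its +y side; bystander; origin at the centre of its underside
- dish: white bowl, 96 mm across, 35 mm tall; bystander; origin at the centre of its underside
Things that resemble listed ones, but are neither listed nor needed, are in the scene too. What is shaped like the sauce but yellow is not meant. Of the things that look like the tongs, the larger one is meant.

How it is judged (in metres and radians):
On the way:
1. the lid of the case without the bottle leans back on its stop while the other lid is shut (((horizontal distance between sauce and case_b below 0.08 m and value of joint lid_a above 1.7 rad and value of joint lid_b below 0.1 rad) or (horizontal distance between sauce and case_a below 0.08 m and value of joint lid_b above 1.7 rad and value of joint lid_a below 0.1 rad))), for 0.2 s.
At the end, for the whole second after the job is handed in: Tongs at rest, flat (0.15 rad) on the floor of the case without the bottle: middle within 58 mm (case x) and 40 mm (y) of its centre, under 18 mm above its underside; its lid open beyond 1.7 rad; the other lid under 0.1 rad with the sauce bottle upright on it (0.1 rad, 80 mm) (((horizontal distance between sauce and case_b below 0.08 m and value of joint lid_a above 1.7 rad and value of joint lid_b below 0.1 rad and x of tongs in the frame of case_a between -0.058 and 0.058 m and y of tongs in the frame of case_a between -0.04 and 0.04 m and z of tongs in the frame of case_a between 0 and 0.018 m and angle between tongs's own z axis and vertical below 0.15 rad and linear speed of tongs below 0.02 m/s and angle between sauce's own z axis and vertical below 0.1 rad) or (horizontal distance between sauce and case_a below 0.08 m and value of joint lid_b above 1.7 rad and value of joint lid_a below 0.1 rad and x of tongs in the frame of case_b between -0.058 and 0.058 m and y of tongs in the frame of case_b between -0.04 and 0.04 m and z of tongs in the frame of case_b between 0 and 0.018 m and angle between tongs's own z axis and vertical below 0.15 rad and linear speed of tongs below 0.02 m/s and angle between sauce's own z axis and vertical below 0.1 rad))); the robot touches nothing.
It fails at once if the lid of the case with the bottle is lifted (over 0.15 rad) ((horizontal distance between sauce and case_b below 0.08 m and value of joint lid_b above 0.15 rad) or (horizontal distance between sauce and case_a below 0.08 m and value of joint lid_a above 0.15 rad)).
It fails at once if a lid is flung open (over 5 rad/s) (velocity of joint any of lid_a, lid_b above 5 rad/s).
It fails at once if a bottle, bowl, cup, mug or dish is moved by more than 25 mm (distance of any of sauce, green_bottle, rice_a, rice_b, cup, mug, dish from where it was at the start of the episode above 0.025 m).
It also fails if it takes over 64 s, if anything falls off the work surface, if the arm or the gripper's body presses on something with over 40 N, if the wrist force passes 120 N, or if a joint passes its speed limit or range.

ROBOT

A 6-joint arm with a two-finger parallel gripper is mounted at the origin on the work surface. World frame = base frame: x ahead of the robot, y to its left, z up, the work surface at z = 0. Lengths are in m, angles in degrees, forces in N, time in s.
With the tool pointing down it reaches from about 0.35 to 0.875 m from the base axis. Payload 4.2 kg.
Tool frame: the origin (TCP) lies on the centre line of the jaws, within the pads' length; the fingertips stand 19 mm ahead of it and the grasp point (between the pads) is the TCP; z points along the fingers, y is the line along which they close (so a half turn about z gives the same grasp; the last joint's range is limited). The gripper opens to 87 mm and grips with 3 to 60 N. Pads are 19 mm wide; open, the fingers measure 117 mm over their backs; the gripper's body (75 mm by 190 mm) begins 51 mm behind the grasp point.
Start: joints at [89.187, 22.042, 0.453, 0, -68.411, -14.817], TCP at [0.168, 0.602, 0.242] pointing down, gripper open.
Joint ranges: [-179.83, 179.83], [-69.29, 118.12], [-61.27, 80.66], [-181.25, 117.63], [-171.15, -9.14], [-177.46, 177.46]. Speed limits (degrees/s): [159.86, 159.86, 180, 180, 180, 180].

INTERFACE

Orientations are given as a 3x3 rotation matrix whose columns are the frame's x, y, z axes.
In Python, from station import sense, capture, finish_job, search_frame, masks_of gives the robot as it stands.
- The arm moves only by the tool drive_tool, never from a script. Its argument "rows" is a list of rows, each a list of 7 numbers: the opening in per cent of the stroke, from 0 (shut) to 100 (fully open), then the shift along the world's x, y, z in mm, then the turn, a rotation vector about the world's x, y, z in rad. In form: [[fingers, dx, dy, dz, wx, wy, wz], ...]. A call has 1 to 5 rows; each row shifts and turns the commanded pose from where the row before left it; what a row does not reach is not made up. A row lasts 1/12 s, in which the tool goes at most 41.7 mm and 7.16 degrees, less where a joint would pass 70% of its speed; a pose out of reach is approached as far as the arm can. A call is refused whole if a number of a shift passes 41.7 or a number of a turn 0.125, either way. A call with a gripper value outside its range is refused whole. The fingers move at their own pace and stop on an object; the grip force is fixed at half the most. Time passes only in rows, so rows that do not move let the fingers close. It gives the time, the measured TCP pose, the force, the opening and the grip force at its end, in the units of the state.
- sense(): the state, without advancing time (a new reading comes with each control period).
- capture(name): name is "scene" or "top" or "wrist"; returns a dict with "frame" (480x640x3 uint8, red, green, blue), "z_map" (480x640 float32, m along the optical axis (not along the pixel's ray), 0 where there is no reading), "fx", "fy", "cx", "cy" (pixels), "distortion" ([k1, k2, p1, p2, k3] as OpenCV has them; the pictures are not rectified), "R" (3x3) and "t" (3): a world point X has camera coordinates R X + t; the wrist camera has in their place "T_tool_cam" (4x4, takes a point from camera to tool coordinates, whose origin is the TCP and whose axes are the flange's). Camera axes: x right, y down, z forward; pixel columns grow to the right and rows downward; lengths in m; the calibration is good to about 2 mm. A picture is of the moment at which its call begins: read the wrist's pose just before it.
- finish_job(): hands the job in; it is judged then, once.
Trained networks look in a picture, given as the dict that the camera call returned (one of the last four; its "shot" number tells which), for a name from the list of things; names that differ only in an ending like _2 or _b are one class to them, and where a whole thing is asked for, a point or a joint stands for the part that bears it (a point fixed in the world has none). Each returns a list of dicts, best first, with "p" (0 to 1); they miss things now and then, are a little off and sometimes report something else, mostly with a low value. They report only what shows in the picture. A call takes as long as a camera call. They do not tell look-alikes from the thing itself.
- search_frame(label, picture): "xy" ([column, row] in pixels, amid what is visible of it).
- masks_of(label, picture): "region" (480x640 bool, what is visible of it) and "xy" ([column, row] in pixels, amid what is visible of it).
The state is a dict: "time_s": time; "joints": joint angles; "joint_velocities": joint speeds; "effort": joint torques, N m; "tcp_pos": TCP position; "ee_rot": TCP orientation; "wrist_force": force on the tool from outside, world axes, zero at the start; "moment": the same for the moment, N m; "gripper_width": opening from 0.0 (shut) to 1.0 (fully open); "gripper_force": force on a finger pad.
Only numpy, scipy, OpenCV 4.12 (cv2) and the standard library are available. Lean on these libraries where they do the work, as an engineer would, in place of code of your own. Each camera call takes 0.05 s, during which the arm holds its last target. There are 200 camera calls.

## Working session

There is one attempt and no reset: what is moved stays moved. The work goes in short steps, Python scripts to look and compute and a tool call to move; the robot and the scene stay as the last step left them, time stands still between calls to the robot, and variables do not carry over. Pictures are saved under pics/ and viewed, at most 10 in all, crops included, and the job is handed in when it is done.

Besides the shell and the picture viewer there is one more tool, called after ">>>" as name(argument=value, ...) on one line, values as JSON. drive_tool: Moves the arm, as the interface text tells. Its arguments: {"type":"object","properties":{"rows":{"type":"array"}},"required":["rows"]}

```bash
mkdir -p pics; cat > h.py <<'E'
import numpy as np, cv2
from station import *
def save(c,n): cv2.imwrite('pics/'+n,c['frame'][:,:,::-1])
def pts(c,mask):
    v,u=np.nonzero(mask&(c['z_map']>0)); z=c['z_map'][v,u].astype(float)
    K=np.array([[c['fx'],0,c['cx']],[0,c['fy'],c['cy']],[0,0,1]])
    n=cv2.undistortPoints(np.c_[u,v].astype(float)[:,None],K,np.array(c['distortion'],float))[:,0]
    P=np.c_[n*z[:,None],z]
    if 'R' in c: return (P-np.array(c['t']))@np.array(c['R'])
    T=np.array(c['T_tool_cam']); s=sense()
    return (P@T[:3,:3].T+T[:3,3])@np.array(s['ee_rot']).T+np.array(s['tcp_pos'])
def rect(P):
    (c,s,a)=cv2.minAreaRect((P[:,:2]*1000).astype(np.float32)); return np.round(c),np.round(s),round(a,1)
E
python3 - <<'E'
from h import *
for n in ['top','scene']:
    c=capture(n); save(c,n+'0.png')
    for l in ['case_a','lid_a','lid_a_handle','tongs','sauce','green_bottle','rice_a','cup','mug','dish']:
        for d in masks_of(l,c):
            P=pts(c,d['region'])
            if d['p']>.3 and len(P)>10: print(n,l,round(d['p'],2),np.round(d['xy']),np.round(np.median(P,0),3),'z',np.round(np.percentile(P[:,2],[5,95]),3),*rect(P))
s=sense();print(s)
E
```

```text
top case_a 0.77 [448. 265.] [ 0.452 -0.323  0.081] z [0.044 0.087] [ 471. -341.] [247. 164.] 77.7
top case_a 0.56 [221. 240.] [0.501 0.272 0.081] z [0.057 0.087] [509. 278.] [223. 147.] 88.4
top lid_a 0.62 [220. 237.] [0.504 0.277 0.081] z [0.077 0.087] [506. 291.] [249. 141.] 88.3
top lid_a 0.59 [452. 261.] [ 0.454 -0.329  0.081] z [0.077 0.1  ] [ 462. -325.] [219. 140.] 77.6
top lid_a_handle 0.88 [218. 237.] [0.504 0.277 0.081] z [0.077 0.087] [514. 290.] [249. 158.] 88.5
top tongs 0.78 [314. 238.] [0.526 0.028 0.02 ] z [-0.001  0.026] [540.  24.] [ 35. 166.] 65.4
top tongs 0.77 [222. 329.] [0.265 0.268 0.013] z [0.    0.019] [261. 269.] [ 22. 116.] 63.6
top sauce 0.79 [360. 276.] [ 0.413 -0.093  0.098] z [0.068 0.143] [417. -96.] [46. 49.] 46.1
top sauce 0.75 [376. 219.] [ 0.559 -0.139  0.094] z [0.024 0.142] [ 567. -142.] [49. 44.] 64.5
top rice_a 0.78 [384. 175.] [ 0.7   -0.161  0.052] z [0.041 0.06 ] [ 704. -162.] [98. 95.] 47.0
top rice_a 0.6 [444. 173.] [ 0.708 -0.332  0.052] z [0.036 0.06 ] [ 722. -340.] [ 98. 117.] 67.1
top cup 0.95 [228. 160.] [0.729 0.28  0.036] z [0.003 
[... 2250 characters left out ...]
091664e+01, -1.48147661e+01]), 'joint_velocities': array([-0.05224461, -0.02891684,  0.00031796,  0.02033525,  0.08145303,
       -0.0265701 ]), 'effort': array([-1.29874414e-03, -3.90476382e+01,  1.87627548e+01,  4.22457352e+00,
        1.55582163e-02, -2.35705164e-05]), 'tcp_pos': array([0.16837725, 0.60188981, 0.24155772]), 'ee_rot': array([[ 9.63028441e-01, -2.69399744e-01,  2.29545889e-05],
       [-2.69399745e-01, -9.63028440e-01,  4.21142894e-05],
       [ 1.07603431e-05, -4.67412188e-05, -9.99999999e-01]]), 'wrist_force': array([ 0.03360689,  0.18972551, -0.09309157]), 'moment': array([ 0.03983276, -0.04563069, -0.0028147 ]), 'gripper_force': 0.0, 'gripper_width': 1.0030286928644645}
```

View pics/top0.png

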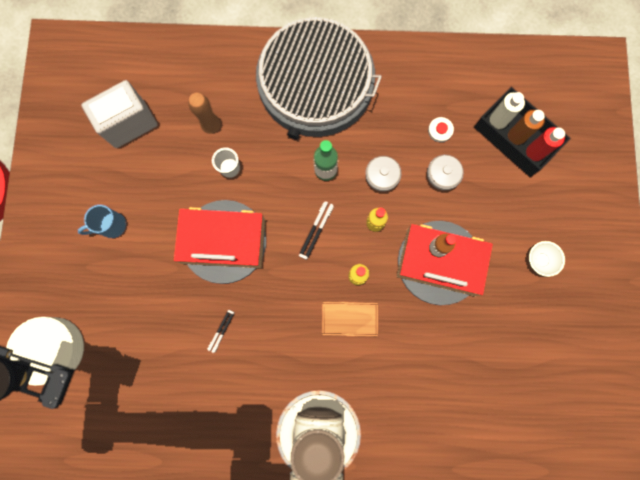

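View pics/scene0.png

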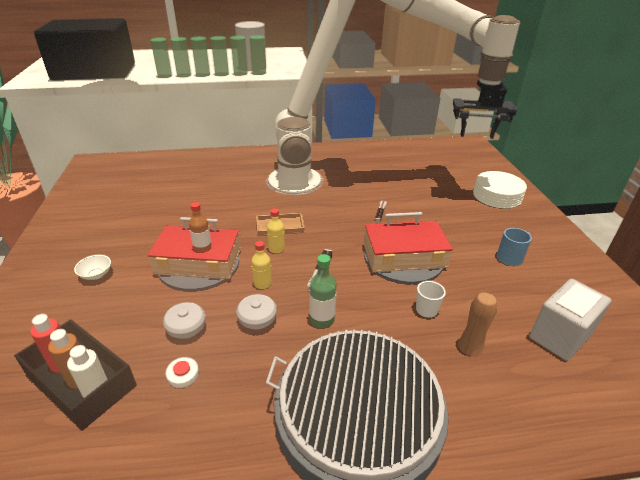

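```bash
python3 - <<'E'
from h import *
c=capture('top')
A=pts(c,np.ones((480,640),bool))
def box(x0,x1,y0,y1,z0,z1):
    m=(A[:,0]>x0)&(A[:,0]<x1)&(A[:,1]>y0)&(A[:,1]<y1)&(A[:,2]>z0)&(A[:,2]<z1);return A[m]
P=box(.38,.62,.13,.43,.072,.09);print('lid',rect(P),np.median(P[:,2]))
P=box(.38,.62,.13,.43,.098,.13);print('handle',rect(P),P[:,2].max(),len(P),P.mean(0))
P=box(.43,.65,-.07,.13,.009,.04);print('tongs',rect(P),np.percentile(P[:,2],[50,95,99]),len(P))
m=P[:,:2].mean(0);u,s,v=np.linalg.svd(P[:,:2]-m,full_matrices=False);q=(P[:,:2]-m)@v[0]
print(m,v[0],q.min(),q.max())
for k in np.linspace(-.085,.085,9):
    b=abs(q-k)<.01;w=((P[:,:2]-m)@v[1])[b]; print(round(k,3),np.ptp(w) if b.any() else 0,P[b,2].max() if b.any() else 0)
P=box(.35,.85,.1,.5,.1,.4)
P=A[(A[:,2]>.12)]
print(len(P)); 
# green bottle
v=A[(A[:,2]>.15)&(A[:,2]<.25)]
lab=np.unique(np.round(v[:,:2],1),axis=0,return_counts=True);print(lab)
E
```

```text
lid (array([508., 278.]), array([223., 147.]), 88.3) 0.08099840787708079
handle (array([448., 279.]), array([111.,  12.]), 88.8) 0.12672314772390392 189 [0.44688459 0.27835403 0.1199748 ]
tongs (array([541.,  20.]), array([164., 165.]), 87.9) [0.02044309 0.02654984 0.02797309] 464
[0.53602691 0.02362733] [-0.91627914  0.40054032] -0.09927288861618977 0.07819659762653668
-0.085 0.02909643894685783 0.025069048693792863
-0.064 0.029162706191308032 0.026506828062297608
-0.042 0.02378602862663816 0.024403786698043318
-0.021 0.1401764911334954 0.025449277788437974
0.0 0.10187470670475103 0.028826146676252183
0.021 0.11944874308239178 0.030710280326227406
0.042 0.12231761541218879 0.027735627867341357
0.064 0.02789791139043392 0.02697615800230478
0.085 0.018608527196441564 0.022490570404523094
9998
(array([[-0.1, -0.1],
       [-0.1,  0. ],
       [-0.1,  0.1],
       [ 0. , -0.1],
       [ 0. , -0. ],
       [ 0. ,  0.1],
       [ 0.1, -0.1],
       [ 0.1, -0. ],
       [ 0.1,  0.1],
       [ 0.2,  0.6],
       [ 0.5, -0.3],
       [ 0.7,  0. ],
       [ 0.8, -0.6],
       [ 0.8, -0.5],
       [ 0.8,  0.3],
       [ 0.8,  0.4],
       [ 0.9, -0.5],
       [ 0.9,  0.3],
       [ 0.9,  0.4]]), array([  14,    7,   16,  149, 2130,  127,   37, 1057,   19,   18,  359,
        181,  101,   34,  126,   26,   61,   70,   10]))
```

Top view: the bottle-free case is the left one (lid centre pixel 220,237, handle at 213,257). The sauce stands on the right case (441,246). The large tongs are at (316,230), with the steel jaws towards the top (+x). The yellow bottles (378,219) and (360,274) are decoys, and the scene view agrees. I'll move above the handle now.

>>> drive_tool(rows=[[100, 18.6, -21.5, 0, 0, 0, -0.088], [100, 18.6, -21.5, 0, 0, 0, -0.088], [100, 18.6, -21.5, 0, 0, 0, -0.088], [100, 18.6, -21.5, 0, 0, 0, -0.088], [100, 18.6, -21.5, 0, 0, 0, -0.088]])

```text
time_s: 1.57
tcp_pos: [0.262, 0.4933, 0.2417]
ee_rot: [[0.754, -0.657, 0.0], [-0.657, -0.754, 0.0], [-0.0, -0.0, -1.0]]
wrist_force: [-0.0, 0.6, 0.8]
gripper_width: 0.998
gripper_force: 0.0
```

>>> drive_tool(rows=[[100, 18.6, -21.5, 0, 0, 0, -0.088], [100, 18.6, -21.5, 0, 0, 0, -0.088], [100, 18.6, -21.5, 0, 0, 0, -0.088], [100, 18.6, -21.5, 0, 0, 0, -0.088], [100, 18.6, -21.5, 0, 0, 0, -0.088]])

```text
time_s: 1.98
tcp_pos: [0.3551, 0.3858, 0.2418]
ee_rot: [[0.402, -0.916, 0.0], [-0.916, -0.402, 0.0], [-0.0, -0.0, -1.0]]
wrist_force: [1.4, 0.4, 0.7]
gripper_width: 0.996
gripper_force: 0.0
```

>>> drive_tool(rows=[[100, 18.6, -21.5, 0, 0, 0, -0.088], [100, 18.6, -21.5, 0, 0, 0, -0.088], [100, 18.6, -21.5, 0, 0, 0, -0.088], [100, 18.6, -21.5, 0, 0, 0, -0.088], [100, 18.6, -21.5, 0, 0, 0, -0.088]])

```text
time_s: 2.4
tcp_pos: [0.4481, 0.2782, 0.2418]
ee_rot: [[-0.026, -1.0, 0.0], [-1.0, 0.026, 0.0], [-0.0, -0.0, -1.0]]
wrist_force: [-0.4, 0.3, 0.4]
gripper_width: 0.999
gripper_force: 0.0
```

>>> drive_tool(rows=[[100, 0, 0, 0, 0, 0, 0], [100, 0, 0, 0, 0, 0, 0]])

```text
time_s: 2.57
tcp_pos: [0.4481, 0.2783, 0.2416]
ee_rot: [[-0.024, -1.0, 0.0], [-1.0, 0.024, 0.0], [-0.0, -0.0, -1.0]]
wrist_force: [0.1, -0.4, -0.7]
gripper_width: 1.001
gripper_force: 0.0
```

```bash
python3 - <<'E'
from h import *
s=sense();print(s['tcp_pos'],s['ee_rot'][:,1])
c=capture('wrist'); save(c,'w1.png')
A=pts(c,np.ones((480,640),bool))
b=lambda z0,z1:A[(A[:,2]>z0)&(A[:,2]<z1)&(A[:,0]>.35)&(A[:,1]>.1)&(A[:,1]<.45)]
P=b(.07,.09);print('lid',rect(P),np.median(P[:,2]),P.min(0),P.max(0))
P=b(.105,.13);print('handle',rect(P),P.mean(0),np.percentile(P[:,2],[5,50,95]),len(P))
E
```

```text
[0.44808817 0.27830332 0.24155618] [-9.99702738e-01  2.43810362e-02 -2.38676120e-05]
lid (array([575., 269.]), array([201., 285.]), 88.5) 0.07981610633093714 [0.4308604  0.16878518 0.07000049] [0.71875401 0.37224805 0.08277561]
handle (array([445., 282.]), array([110.,  11.]), 88.5) [0.44505374 0.27826657 0.11917629] [0.11663401 0.11942281 0.12097295] 2377
```

View pics/w1.png

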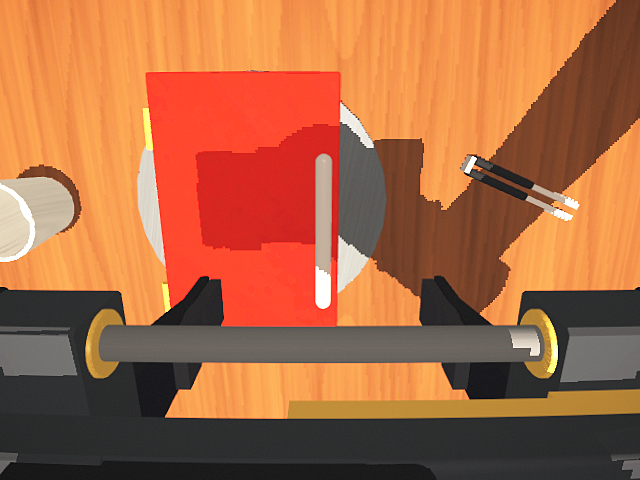

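The handle bar spans (323,155)–(323,305) in the wrist view. Its centre is at x≈0.445, y≈0.279, z≈0.115. I'll descend and grip it.

>>> drive_tool(rows=[[100, -3, 1, -30, 0, 0, 0], [100, 0, 0, -30, 0, 0, 0], [100, 0, 0, -30, 0, 0, 0], [100, 0, 0, -24, 0, 0, 0], [60, 0, 0, -10, 0, 0, 0]])

```text
time_s: 3.03
tcp_pos: [0.4422, 0.2798, 0.1143]
ee_rot: [[-0.02, -1.0, -0.004], [-1.0, 0.02, -0.004], [0.004, 0.004, -1.0]]
wrist_force: [-0.5, -0.6, -0.6]
gripper_width: 0.977
gripper_force: 0.0
```

>>> drive_tool(rows=[[0, 0, 0, 0, 0, 0, 0], [0, 0, 0, 0, 0, 0, 0], [0, 0, 0, 0, 0, 0, 0], [0, 0, 0, 0, 0, 0, 0], [0, 0, 0, 0, 0, 0, 0]])

```text
time_s: 3.45
tcp_pos: [0.4449, 0.2811, 0.119]
ee_rot: [[-0.022, -1.0, 0.002], [-1.0, 0.022, 0.002], [-0.002, -0.002, -1.0]]
wrist_force: [0.1, 0.5, -0.1]
gripper_width: 0.631
gripper_force: 0.0
```

>>> drive_tool(rows=[[0, 0, 0, 0, 0, 0, 0], [0, 0, 0, 0, 0, 0, 0], [0, 0, 0, 0, 0, 0, 0]])

```text
time_s: 3.7
tcp_pos: [0.4445, 0.2804, 0.1179]
ee_rot: [[-0.022, -1.0, 0.0], [-1.0, 0.022, 0.001], [-0.001, -0.0, -1.0]]
wrist_force: [-0.1, -0.6, 0.6]
gripper_width: 0.403
gripper_force: 0.0
```

>>> drive_tool(rows=[[0, 0, 0, 0, 0, 0, 0], [0, 0, 0, 0, 0, 0, 0], [0, 0, 0, 0, 0, 0, 0], [0, 0, 0, 0, 0, 0, 0], [0, 0, 0, 0, 0, 0, 0]])

```text
time_s: 4.12
tcp_pos: [0.4468, 0.2805, 0.1178]
ee_rot: [[-0.022, -1.0, 0.004], [-1.0, 0.022, 0.001], [-0.001, -0.004, -1.0]]
wrist_force: [10.5, -3.9, -4.9]
gripper_width: 0.113
gripper_force: 30.0
```

>>> drive_tool(rows=[[0, 0, 0, 0, 0, 0, 0], [0, 0, 0, 0, 0, 0, 0]])

```text
time_s: 4.28
tcp_pos: [0.4468, 0.2804, 0.1176]
ee_rot: [[-0.022, -1.0, 0.004], [-1.0, 0.022, 0.001], [-0.001, -0.004, -1.0]]
wrist_force: [9.0, -3.3, -5.3]
gripper_width: 0.115
gripper_force: 30.0
```

```bash
python3 -c "
import numpy as np
r=np.hypot(128,43);a0=np.arctan2(43,-128)
p=[(r*np.cos(a0-t)+128,r*np.sin(a0-t)-43) for t in np.linspace(0,1.8,31)]
for i,d in enumerate(np.diff(p,axis=0)): print(i,np.round(d,1))
"
```

```text
0 [2.8 7.6]
1 [3.3 7.4]
2 [3.7 7.2]
3 [4.1 7. ]
4 [4.5 6.7]
5 [4.9 6.4]
6 [5.3 6.1]
7 [5.7 5.8]
8 [6.  5.4]
9 [6.3 5.1]
10 [6.6 4.7]
11 [6.9 4.3]
12 [7.1 3.9]
13 [7.3 3.4]
14 [7.5 3. ]
15 [7.7 2.5]
16 [7.8 2.1]
17 [7.9 1.6]
18 [8.  1.1]
19 [8.1 0.6]
20 [8.1 0.1]
21 [ 8.1 -0.4]
22 [ 8.1 -0.8]
23 [ 8.  -1.3]
24 [ 7.9 -1.8]
25 [ 7.8 -2.3]
26 [ 7.6 -2.7]
27 [ 7.5 -3.2]
28 [ 7.2 -3.6]
29 [ 7. -4.]
```

Gripped at 0.115 opening, about a 10 mm bar. I'll follow the hinge arc at 0.7 rad/s and check forces partway.

>>> drive_tool(rows=[[0, 4.8, 0, 7.6, 0, 0, 0], [0, 3.8, -0.1, 7.4, 0, 0, 0], [0, 3.7, -0.1, 7.2, 0, 0, 0], [0, 4.1, -0.1, 7.0, 0, 0, 0], [0, 4.5, -0.1, 6.7, 0, 0, 0]])

```text
time_s: 4.7
tcp_pos: [0.4648, 0.2798, 0.154]
ee_rot: [[-0.022, -1.0, -0.001], [-1.0, 0.022, -0.0], [0.0, 0.001, -1.0]]
wrist_force: [-2.2, 1.2, -0.9]
gripper_width: 0.114
gripper_force: 30.0
```

>>> drive_tool(rows=[[0, 4.9, -0.1, 6.4, 0, 0, 0], [0, 5.3, -0.1, 6.1, 0, 0, 0], [0, 5.7, -0.1, 5.8, 0, 0, 0], [0, 6.0, -0.2, 5.4, 0, 0, 0], [0, 6.3, -0.2, 5.1, 0, 0, 0]])

```text
time_s: 5.12
tcp_pos: [0.4923, 0.279, 0.184]
ee_rot: [[-0.022, -1.0, -0.003], [-1.0, 0.022, -0.001], [0.001, 0.003, -1.0]]
wrist_force: [-8.8, 2.3, 6.8]
gripper_width: 0.114
gripper_force: 30.0
```

>>> drive_tool(rows=[[0, 6.6, -0.2, 4.7, 0, 0, 0], [0, 6.9, -0.2, 4.3, 0, 0, 0], [0, 7.1, -0.2, 3.9, 0, 0, 0], [0, 7.3, -0.2, 3.4, 0, 0, 0], [0, 7.5, -0.2, 3.0, 0, 0, 0]])

```text
time_s: 5.53
tcp_pos: [0.5291, 0.278, 0.2035]
ee_rot: [[-0.021, -1.0, 0.0], [-1.0, 0.021, -0.0], [0.0, -0.0, -1.0]]
wrist_force: [-1.6, 0.1, 1.2]
gripper_width: 0.118
gripper_force: 30.0
```

>>> drive_tool(rows=[[0, 7.7, -0.2, 2.5, 0, 0, 0], [0, 7.8, -0.2, 2.1, 0, 0, 0], [0, 7.9, -0.2, 1.6, 0, 0, 0], [0, 8.0, -0.2, 1.1, 0, 0, 0], [0, 8.1, -0.2, 0.6, 0, 0, 0]])

```text
time_s: 5.95
tcp_pos: [0.5695, 0.2769, 0.2098]
ee_rot: [[-0.022, -1.0, 0.001], [-1.0, 0.022, -0.0], [0.0, -0.001, -1.0]]
wrist_force: [-3.2, -0.9, 4.4]
gripper_width: 0.114
gripper_force: 30.0
```

>>> drive_tool(rows=[[0, 8.1, -0.2, 0.1, 0, 0, 0], [0, 8.1, -0.2, -0.4, 0, 0, 0], [0, 8.1, -0.2, -0.8, 0, 0, 0], [0, 8.0, -0.2, -1.3, 0, 0, 0], [0, 0, 0, 0, 0, 0, 0]])

```text
time_s: 6.37
tcp_pos: [0.6022, 0.276, 0.2058]
ee_rot: [[-0.023, -1.0, -0.0], [-1.0, 0.023, -0.001], [0.001, 0.0, -1.0]]
wrist_force: [-1.0, -2.5, 0.8]
gripper_width: 0.116
gripper_force: 30.0
```

>>> drive_tool(rows=[[0, 7.9, -0.2, -1.8, 0, 0, 0], [0, 7.8, -0.2, -2.3, 0, 0, 0], [0, 7.6, -0.2, -2.7, 0, 0, 0], [0, 7.5, -0.2, -3.2, 0, 0, 0], [0, 5.5, -0.1, -2.6, 0, 0, 0]])

```text
time_s: 6.78
tcp_pos: [0.6378, 0.275, 0.1937]
ee_rot: [[-0.022, -1.0, -0.001], [-1.0, 0.022, -0.001], [0.001, 0.001, -1.0]]
wrist_force: [-1.2, -3.1, 1.1]
gripper_width: 0.115
gripper_force: 30.0
```

>>> drive_tool(rows=[[0, 2, 0, -1, 0, 0, 0], [0, 0, 0, 0, 0, 0, 0]])

```text
time_s: 6.95
tcp_pos: [0.6396, 0.275, 0.1927]
ee_rot: [[-0.023, -1.0, -0.0], [-1.0, 0.023, -0.001], [0.001, 0.0, -1.0]]
wrist_force: [-0.9, -4.1, -0.5]
gripper_width: 0.113
gripper_force: 30.0
```

>>> drive_tool(rows=[[18, 0, 0, 0, 0, 0, 0], [18, 0, 0, 0, 0, 0, 0], [18, 0, 0, 0, 0, 0, 0], [18, 0, 0, 0, 0, 0, 0]])

```text
time_s: 7.28
tcp_pos: [0.6392, 0.2769, 0.194]
ee_rot: [[-0.021, -1.0, 0.002], [-1.0, 0.021, 0.002], [-0.002, -0.002, -1.0]]
wrist_force: [-0.0, -0.8, 0.2]
gripper_width: 0.178
gripper_force: 0.2
```

>>> drive_tool(rows=[[25, 3, 0, 0, 0, 0, 0], [25, 1, 0, 0, 0, 0, 0], [25, 0, 0, 8, 0, 0, 0], [25, 0, 0, 12, 0, 0, 0], [25, 0, 0, 15, 0, 0, 0]])

```text
time_s: 7.7
tcp_pos: [0.6428, 0.2755, 0.2289]
ee_rot: [[-0.022, -1.0, -0.001], [-1.0, 0.022, -0.001], [0.001, 0.001, -1.0]]
wrist_force: [-0.1, 0.4, -0.1]
gripper_width: 0.25
gripper_force: 0.0
```

>>> drive_tool(rows=[[25, 0, 0, 25, 0, 0, 0], [25, 0, 0, 35, 0, 0, 0], [25, 0, 0, 15, 0, 0, 0], [25, 0, 0, 0, 0, 0, 0]])

```text
time_s: 8.03
tcp_pos: [0.6449, 0.2761, 0.3112]
ee_rot: [[-0.022, -1.0, 0.011], [-1.0, 0.022, 0.005], [-0.006, -0.011, -1.0]]
wrist_force: [0.0, -0.4, -0.1]
gripper_width: 0.251
gripper_force: 0.0
```

```bash
python3 - <<'E'
from h import *
c=capture('scene')
cv2.imwrite('pics/s1.png',cv2.resize(c['frame'][150:330,280:520,::-1],None,fx=3,fy=3))
E
```

```text
(no output)
```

View pics/s1.png

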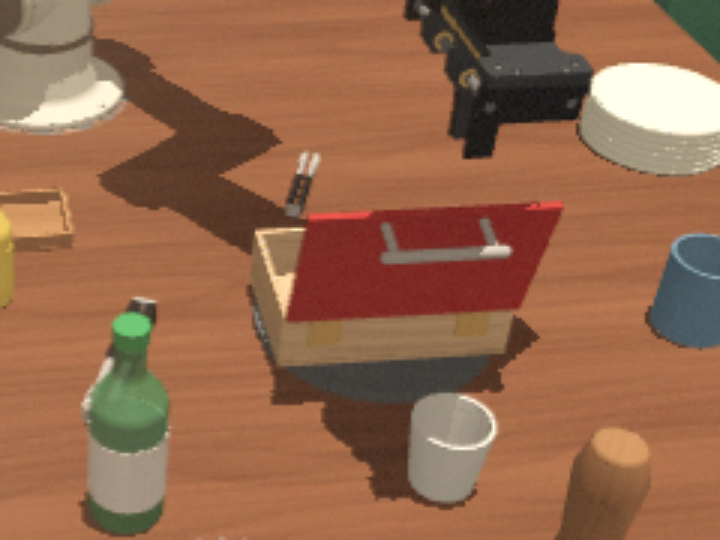

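The lid leans back on its stop, with its handle at crop pixel (445,250), and the gripper is clear of it. Next are the tongs; I'll stay high and turn on the way.

>>> drive_tool(rows=[[60, -10, -21.2, 0, 0, 0, 0.098], [60, -10, -21.2, 0, 0, 0, 0.098], [60, -10, -21.2, 0, 0, 0, 0.098], [60, -10, -21.2, 0, 0, 0, 0.098], [60, -10, -21.2, 0, 0, 0, 0.098]])

```text
time_s: 8.5
tcp_pos: [0.5919, 0.1685, 0.3027]
ee_rot: [[0.456, -0.89, -0.002], [-0.89, -0.456, -0.001], [-0.0, 0.002, -1.0]]
wrist_force: [0.3, -0.3, -0.3]
gripper_width: 0.539
gripper_force: 0.0
```

>>> drive_tool(rows=[[60, -10, -21.2, 0, 0, 0, 0.098], [60, -10, -21.2, 0, 0, 0, 0.098], [60, -10, -21.2, 0, 0, 0, 0.098], [60, -10, -21.2, 0, 0, 0, 0.098], [60, -10, -21.2, 0, 0, 0, 0.098]])

```text
time_s: 8.92
tcp_pos: [0.5418, 0.0625, 0.3029]
ee_rot: [[0.821, -0.571, -0.001], [-0.571, -0.821, -0.0], [-0.001, 0.001, -1.0]]
wrist_force: [0.3, 0.9, -0.6]
gripper_width: 0.597
gripper_force: 0.0
```

>>> drive_tool(rows=[[60, -3, -21.2, -30, 0, 0, 0.098], [60, -3, -21.2, -40, 0, 0, 0.098], [60, 0, 0, -30, 0, 0, 0], [60, 0, 0, 0, 0, 0, 0], [60, 0, 0, 0, 0, 0, 0]])

```text
time_s: 9.33
tcp_pos: [0.5365, 0.0224, 0.2058]
ee_rot: [[0.914, -0.405, -0.003], [-0.405, -0.914, -0.002], [-0.002, 0.003, -1.0]]
wrist_force: [0.3, -0.3, 1.5]
gripper_width: 0.597
gripper_force: 0.0
```

```bash
python3 - <<'E'
from h import *
s=sense();print(s['tcp_pos'],s['ee_rot'][:,1])
c=capture('wrist'); save(c,'w2.png')
for d in masks_of('tongs',c):
    P=pts(c,d['region']);print(d['p'],d['xy'],rect(P))
    P=P[(P[:,2]>.008)&(P[:,2]<.04)]
    if len(P)>50:
        print(rect(P),np.percentile(P[:,2],[50,95]),P.min(0),P.max(0))
E
```

```text
[0.53651295 0.02237315 0.20580537] [-0.40523731 -0.91420658  0.00300857]
```

View pics/w2.png

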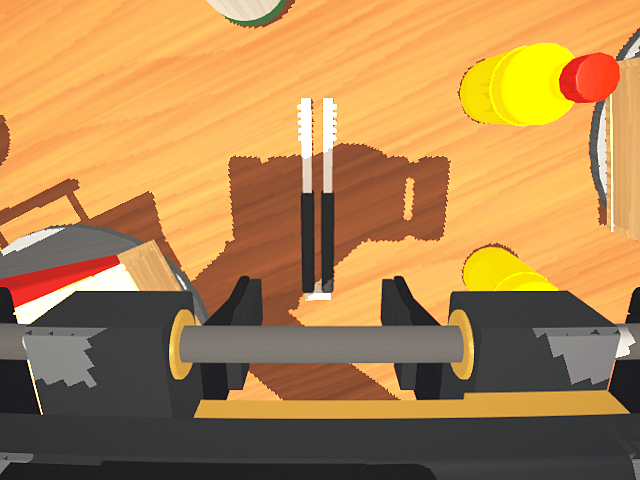

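The tongs lie straight down column 318, from the jaw tips at row 98 to the handle end at row 299, aligned with the fingers. I'll get their position from depth.

```bash
python3 - <<'E'
from h import *
c=capture('wrist')
m=np.zeros((480,640),bool); m[90:305,290:350]=1
P=pts(c,m);P=P[(P[:,2]>.008)&(P[:,2]<.04)]
s=sense();q=(P-s['tcp_pos'])@s['ee_rot']
print(s['tcp_pos'],rect(P),np.percentile(P[:,2],[50,95]),'tool x',q[:,0].min(),q[:,0].max(),'y',np.percentile(q[:,1],[1,99]))
for a in np.linspace(q[:,0].min(),q[:,0].max(),9): 
    k=q[abs(q[:,0]-a)<.008]; print(round(a,3),np.ptp(k[:,1]),np.mean([k[:,1].min(),k[:,1].max()]),k[:,2].min()+0)
E
```

```text
[0.53881185 0.02369253 0.20899261] (array([541.,  24.]), array([ 29., 171.]), 66.4) [0.02000057 0.02233093] tool x -0.084485346370205 0.08659280932264966 y [-0.01447105  0.0130652 ]
-0.084 0.023229710025739238 -0.0014825522590123583 0.18744586311072056
-0.063 0.027534765193578573 -0.0010681549558951486 0.18514546793451367
-0.042 0.027855429897987127 -0.000681969591941502 0.18497821618384944
-0.02 0.027529673160890965 -0.0005808479413235536 0.18509618933745933
0.001 0.02702406729176443 -0.0005806132495847311 0.18541504974186643
0.022 0.02335245065672063 -0.0005583807764887785 0.18853567830645315
0.044 0.023720826450572885 -0.0009206135637006476 0.18789349815549006
0.065 0.029391767314652907 -0.0006670614099206218 0.18874518230183265
0.087 0.028420031282544035 -0.0005145927573213431 0.18831642616015432
```

>>> drive_tool(rows=[[60, -5, 2, -40, 0, 0, 0], [60, 0, 0, -40, 0, 0, 0], [60, 0, 0, -40, 0, 0, 0], [60, 0, 0, -35, 0, 0, 0], [60, 0, 0, -20, 0, 0, 0]])

```text
time_s: 9.9
tcp_pos: [0.5319, 0.0255, 0.0299]
ee_rot: [[0.915, -0.404, -0.001], [-0.404, -0.915, -0.0], [-0.001, 0.001, -1.0]]
wrist_force: [-0.0, 0.4, 0.3]
gripper_width: 0.601
gripper_force: 0.0
```

>>> drive_tool(rows=[[60, 0, 0, -8, 0, 0, 0], [60, 0, 0, -3, 0, 0, 0], [60, 0, 0, 0, 0, 0, 0], [0, 0, 0, 0, 0, 0, 0], [0, 0, 0, 0, 0, 0, 0]])

```text
time_s: 10.32
tcp_pos: [0.5337, 0.0255, 0.0227]
ee_rot: [[0.915, -0.404, 0.004], [-0.404, -0.915, 0.001], [0.003, -0.003, -1.0]]
wrist_force: [-1.3, 0.8, 1.1]
gripper_width: 0.52
gripper_force: 0.0
```

>>> drive_tool(rows=[[0, 0, 0, 0, 0, 0, 0], [0, 0, 0, 0, 0, 0, 0], [0, 0, 0, 0, 0, 0, 0], [0, 0, 0, 0, 0, 0, 0], [0, 0, 0, 0, 0, 0, 0]])

```text
time_s: 10.73
tcp_pos: [0.5328, 0.0251, 0.0216]
ee_rot: [[0.915, -0.404, 0.002], [-0.404, -0.915, 0.0], [0.001, -0.001, -1.0]]
wrist_force: [-1.9, 0.0, 6.1]
gripper_width: 0.321
gripper_force: 30.0
```

>>> drive_tool(rows=[[0, 0, 0, 20, 0, 0, 0], [0, 0, 0, 40, 0, 0, 0], [0, 0, 0, 40, 0, 0, 0], [0, 0, 0, 40, 0, 0, 0], [0, 0, 0, 40, 0, 0, 0]])

```text
time_s: 11.15
tcp_pos: [0.5312, 0.0246, 0.2021]
ee_rot: [[0.914, -0.405, -0.002], [-0.405, -0.914, -0.0], [-0.001, 0.001, -1.0]]
wrist_force: [0.8, 1.1, -1.9]
gripper_width: 0.317
gripper_force: 30.0
```

>>> drive_tool(rows=[[0, -5.5, 5, 24, 0, 0, -0.098], [0, -5.5, 5, 0, 0, 0, -0.098], [0, -5.5, 5, 0, 0, 0, -0.098], [0, -5.5, 5, 0, 0, 0, -0.098], [0, -5.5, 5, 0, 0, 0, -0.098]])

```text
time_s: 11.57
tcp_pos: [0.5038, 0.0499, 0.2242]
ee_rot: [[0.612, -0.791, -0.001], [-0.791, -0.612, 0.0], [-0.001, 0.001, -1.0]]
wrist_force: [0.5, -0.7, -0.1]
gripper_width: 0.324
gripper_force: 30.0
```

>>> drive_tool(rows=[[0, -5.5, 5, 0, 0, 0, -0.098], [0, -5.5, 5, 0, 0, 0, -0.098], [0, -5.5, 5, 0, 0, 0, -0.098], [0, -5.5, 5, 0, 0, 0, -0.098], [0, -5.5, 5, 0, 0, 0, -0.098]])

```text
time_s: 11.98
tcp_pos: [0.4763, 0.0749, 0.224]
ee_rot: [[0.168, -0.986, -0.002], [-0.986, -0.168, -0.0], [0.0, 0.002, -1.0]]
wrist_force: [-0.3, 0.5, -1.1]
gripper_width: 0.319
gripper_force: 30.0
```

>>> drive_tool(rows=[[0, 0, 20, 0, 0, 0, -0.098], [0, 0, 20, 0, 0, 0, -0.098], [0, 0, 28, 0, 0, 0, 0], [0, 0, 28, 0, 0, 0, 0], [0, 0, 28, 0, 0, 0, 0]])

```text
time_s: 12.4
tcp_pos: [0.4765, 0.1996, 0.2241]
ee_rot: [[-0.023, -1.0, -0.001], [-1.0, 0.023, -0.001], [0.001, 0.001, -1.0]]
wrist_force: [0.0, -1.1, -1.4]
gripper_width: 0.316
gripper_force: 30.0
```

>>> drive_tool(rows=[[0, 0, 28, 0, 0, 0, 0], [0, 0, 28, 0, 0, 0, 0], [0, 0, 20, 0, 0, 0, 0], [0, 0, 9, 0, 0, 0, 0], [0, 0, 0, 0, 0, 0, 0]])

```text
time_s: 12.82
tcp_pos: [0.4768, 0.2852, 0.2237]
ee_rot: [[-0.02, -1.0, -0.001], [-1.0, 0.02, -0.001], [0.001, 0.001, -1.0]]
wrist_force: [-0.1, 0.0, -0.6]
gripper_width: 0.319
gripper_force: 30.0
```

```bash
python3 - <<'E'
from h import *
s=sense();print(s['tcp_pos'],s['ee_rot'][:,1],s['gripper_width'])
c=capture('top')
A=pts(c,np.ones((480,640),bool))
b=lambda x0,x1,y0,y1,z0,z1:A[(A[:,0]>x0)&(A[:,0]<x1)&(A[:,1]>y0)&(A[:,1]<y1)&(A[:,2]>z0)&(A[:,2]<z1)]
P=b(.4,.65,.15,.41,.066,.08);print('rim',rect(P),P.min(0),P.max(0),len(P))
c=capture('wrist'); save(c,'w3.png')
A=pts(c,np.ones((480,640),bool))
P=b(.4,.65,.15,.41,.066,.08);print('rim w',rect(P),P.min(0),P.max(0),len(P))
P=b(.4,.75,.2,.36,.085,.095);print('lid at 90',P.min(0),len(P))
E
```

```text
[0.47680338 0.28519817 0.22372813] [-0.99979641  0.02013954  0.00124091] 0.3187965739511716
rim (array([507., 278.]), array([223., 144.]), 88.3) [0.43256352 0.1653433  0.06617744] [0.57951535 0.39046958 0.07999605] 422
rim w (array([505., 255.]), array([173., 144.]), 88.4) [0.4311165  0.16676415 0.06600449] [0.5785382  0.33965596 0.07999689] 6859
lid at 90 [0.5740687  0.2000691  0.08501139] 1480
```

View pics/w3.png

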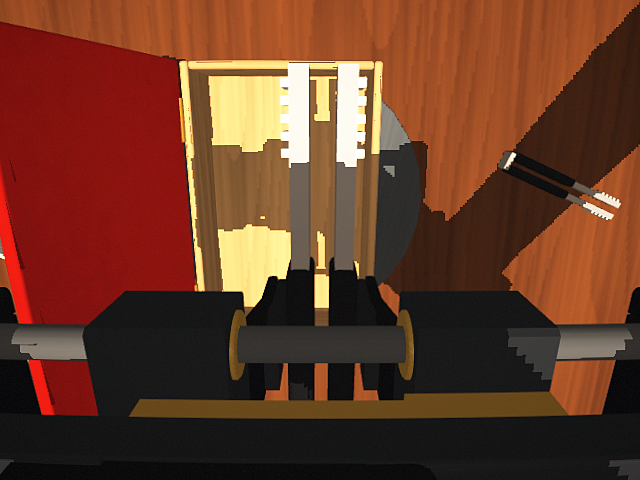

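The open case is below, with its rim spanning columns 183–382, and the tongs are centred at column about 325. The front finger and the rear body end have only about 5 mm of clearance each. I'll add a slight tilt towards the robot and descend with force checks.

>>> drive_tool(rows=[[0, 0, 0, -25, 0, -0.05, 0], [0, 0, 0, -35, 0, 0, 0], [0, 0, 0, -30, 0, 0, 0], [0, 0, 0, -25, 0, 0, 0], [0, 0, 0, -20, 0, 0, 0]])

```text
time_s: 13.33
tcp_pos: [0.4763, 0.2814, 0.0879]
ee_rot: [[-0.024, -0.999, 0.048], [-1.0, 0.024, -0.002], [0.001, -0.048, -0.999]]
wrist_force: [0.4, 0.2, -0.1]
gripper_width: 0.32
gripper_force: 30.0
```

>>> drive_tool(rows=[[0, 0, 0, -12, 0, 0, 0], [0, 0, 0, -10, 0, 0, 0], [0, 0, 0, -10, 0, 0, 0], [0, 0, 0, 0, 0, 0, 0]])

```text
time_s: 13.67
tcp_pos: [0.4766, 0.2824, 0.0562]
ee_rot: [[-0.023, -0.999, 0.048], [-1.0, 0.023, -0.002], [0.001, -0.048, -0.999]]
wrist_force: [-0.3, -0.7, -1.4]
gripper_width: 0.32
gripper_force: 30.0
```

>>> drive_tool(rows=[[0, 0, 0, -6, 0, 0, 0], [0, 0, 0, -5, 0, 0, 0], [0, 0, 0, -3, 0, 0, 0], [0, 0, 0, -1, 0, 0, 0], [0, 0, 0, 0, 0, 0, 0]])

```text
time_s: 14.08
tcp_pos: [0.4772, 0.2839, 0.0427]
ee_rot: [[-0.022, -0.999, 0.05], [-1.0, 0.022, -0.0], [-0.001, -0.05, -0.999]]
wrist_force: [0.3, 0.9, -1.2]
gripper_width: 0.317
gripper_force: 30.0
```

Down another 2 mm, then open slightly.

>>> drive_tool(rows=[[0, 0, 0, -1.5, 0, 0, 0], [0, 0, 0, 0, 0, 0, 0], [39, 0, 0, 0, 0, 0, 0], [39, 0, 0, 0, 0, 0, 0], [39, 0, 0, 0, 0, 0, 0]])

```text
time_s: 14.5
tcp_pos: [0.4774, 0.2841, 0.0415]
ee_rot: [[-0.022, -0.998, 0.051], [-1.0, 0.022, 0.001], [-0.002, -0.051, -0.999]]
wrist_force: [-0.3, -0.9, -0.6]
gripper_width: 0.381
gripper_force: 0.0
```

>>> drive_tool(rows=[[39, 0, 0, 4, 0, 0, 0], [39, 0, 0, 8, 0, 0, 0], [39, 0, 0, 15, 0, 0, 0], [39, 0, 0, 25, 0, 0, 0], [39, 0, 0, 35, 0, 0, 0]])

```text
time_s: 14.92
tcp_pos: [0.4759, 0.2827, 0.1276]
ee_rot: [[-0.022, -0.999, 0.046], [-1.0, 0.022, -0.004], [0.003, -0.046, -0.999]]
wrist_force: [0.3, 0.1, -1.3]
gripper_width: 0.394
gripper_force: 0.0
```

>>> drive_tool(rows=[[39, 0, 0, 40, 0, 0, 0], [39, 0, 0, 40, 0, 0, 0], [39, -30, 0, 25, 0, 0, 0], [39, -30, 0, 25, 0, 0, 0], [39, 0, 0, 0, 0, 0, 0]])

```text
time_s: 15.33
tcp_pos: [0.4159, 0.2847, 0.2653]
ee_rot: [[-0.019, -0.998, 0.057], [-1.0, 0.02, 0.009], [-0.01, -0.057, -0.998]]
wrist_force: [-0.5, -0.3, -1.3]
gripper_width: 0.393
gripper_force: 0.0
```

```bash
python3 - <<'E'
from h import *
s=sense();print(s['tcp_pos'],s['gripper_width'])
c=capture('wrist'); save(c,'w4.png')
m=np.zeros((480,640),bool);A=pts(c,~m)
P=A[(A[:,0]>.44)&(A[:,0]<.57)&(A[:,1]>.18)&(A[:,1]<.375)&(A[:,2]>.028)&(A[:,2]<.06)]
print(rect(P),np.percentile(P[:,2],[5,50,95]))
c=capture('scene');cv2.imwrite('pics/s2.png',cv2.resize(c['frame'][150:390,80:480,::-1],None,fx=2,fy=2))
E
```

```text
[0.41590745 0.28470305 0.26525848] 0.39278500753536666
(array([516., 276.]), array([188., 108.]), 88.2) [0.03053659 0.0360478  0.05677661]
```

View pics/w4.png

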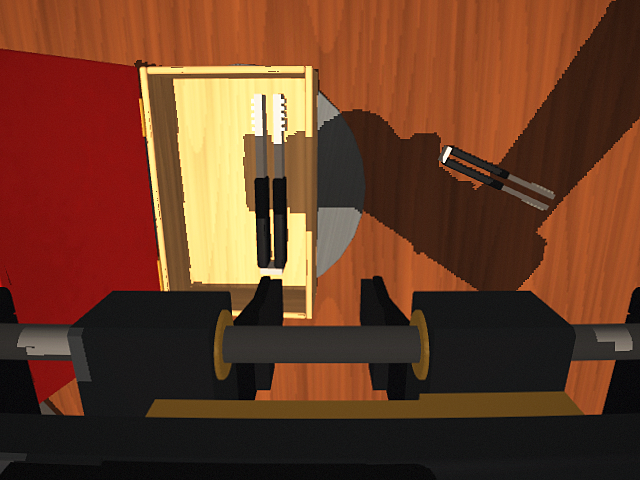

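View pics/s2.png

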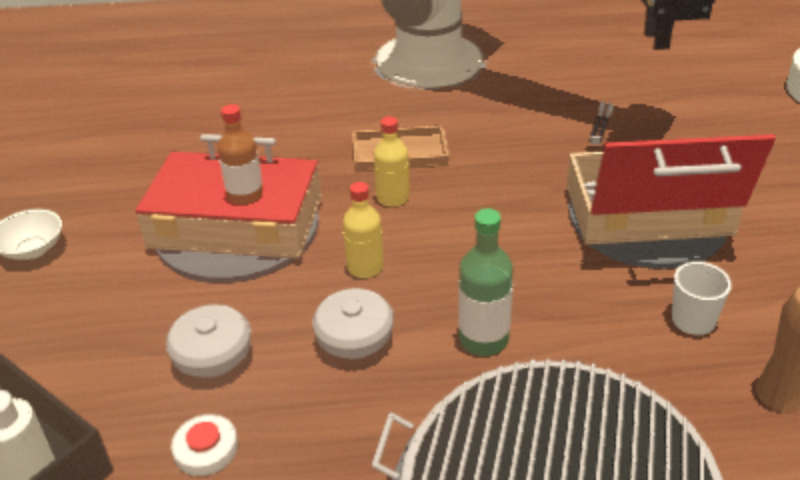

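In the wrist view the tongs lie flat on the case floor, from (268,95) to (270,272). In the scene crop the lid is open at (685,175) and the sauce stands on the shut case at (238,150).

```bash
python3 -c "
from station import *
print(finish_job())"
```

```text
the job is handed in; nothing more can be done
None
```

I handed the job in: the tongs lie flat in the bottle-free case with its lid leaning open on its stop, and the final images show the other case shut with its sauce bottle upright; the hand-in call gave no verdict.

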